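# Open the stone sample box

### The job

Open the wooden sample box that has a turn-button: with a fingertip, push the button round until it is fully off the lid, then flip the lid up and over past upright, so that it leans back and stays open by itself. Work gently with the fingertips only: pinch nothing, do not lift or shove the box, and leave the small box and everything else on the bench where they are.

Things in the scene. Friction and masses are not known exactly. Their poses are not given: they have to be found in the camera images.
- sample_box: The larger of two lidded wooden boxes, loose, 2.4 to 3.7 kg: 130 deep (its x) x 200 wide (y) x 100 mm high, walls 10, stone samples inside to 80 high. Origin: centre of its underside; x points from its front (lip side) to its hinge side, y to its left, z up; at yaw 0 as the world's. A post 30 x 30, 111 mm high, against its right (-y) side, 40 mm in front of the middle, carries the turn-button.
- lid (a joint): Lid angle about the hinge at the box's far (+x) upper rim: 0 shut, 1.57 upright, 1.95 leaning back on its stop. A plywood board 160 (hinge to front) x 200 wide x 9 mm, 0.20 kg; its front 30 mm overhang the box as a lip. The hinge is free: below about 1.5 it falls shut, past about 1.6 it falls open. Some 1 N up at the lip lifts it. The turn-button blocks it until turned.
- lid_hinge (a point): Middle of the lid's hinge line, at the underside of the lid, 100.5 mm above the bench. The hinge line runs along the box's y.
- lid_lip (a point): Middle of the lower front edge of the lid's lip: 160 mm from lid_hinge, moves with the lid. When shut it is 100.5 mm above the bench and 30 mm in front of the box's front wall, open space below it.
- catch (a joint): Angle of the turn-button: 0 lying square across the lid (from its pivot to the box's +y), 1.65 turned fully off it against its stop, pointing to the box's +x (hinge side). Turns only that way (clockwise from above) and stays where it is left (friction 0.03 N m). It clears the lid from about 1.35 on.
- catch_pivot (a point): On the turn-button's upright pivot axis, at the top of its bar. The bar is 18 wide, 12 thick, underside 111.5 mm and top 123.5 mm above the bench, and reaches 50 mm from the pivot. The pivot lies in the box frame at x -40, y -120 mm.
- catch_peg (a point): Top centre of the round peg (16 mm diameter, 22 mm tall) standing on the turn-button's bar 42 mm from the pivot; its top is 145.5 mm above the bench. The shut lid's upper face is at 109.5 mm.
- small_box: Bystander: the smaller wooden box, 124 x 134 x 88 mm with a small knob on its lid to 106 mm, no lip and no turn-button. Origin: centre of its underside.
- tin: Bystander: open steel tin, 107 mm across, 125 mm high. Origin: centre of its underside.
- mould: Bystander: shallow steel tray 200 x 260 x 35 mm with two stones in it. Origin: centre of its underside.
- offcut: Bystander: marble piece 70 x 120 x 22 mm lying flat. Origin: centre of its underside.
- offcut_b: Bystander: concrete piece 80 x 60 x 25 mm lying flat. Origin: centre of its underside.
- jar: Bystander: glass jar 60 mm across, 85 mm high. Origin: centre of its underside.
- mallet: Bystander: hammer with a wooden handle, about 250 mm long, lying flat, 27 mm high or less.

How it is judged (in metres and radians):
On the way, in this order (a step that is already met when the one before it is completed fails the run):
1. the turn-button is pushed off the lid while the lid is still shut (value of joint catch above 1.35 rad and value of joint lid below 0.15 rad), for 0.1 s.
2. the lid has been flipped past upright (value of joint lid above 1.62 rad), for 0.1 s.
At the end, for the whole second after the job is handed in: The lid leans back on its stop (joint above 1.8), at rest, held by its own weight; the turn-button is off the lid (above 1.3); the sample box stands level, within 25 mm of where it stood (value of joint lid between 1.8 and 2.05 rad and value of joint catch above 1.3 rad and velocity of joint lid between -0.1 and 0.1 rad/s and linear speed of sample_box below 0.02 m/s and distance of sample_box from where it was at the start of the episode below 0.025 m and angle between sample_box's own z axis and vertical below 0.1 rad); the robot touches nothing.
It fails at once if the sample box is lifted (15 mm), tipped (0.1 rad) or shoved (25 mm) (height (world z) of sample_box above 0.015 m or angle between sample_box's own z axis and vertical above 0.1 rad or distance of sample_box from where it was at the start of the episode above 0.025 m).
It fails at once if the fingers press or squeeze the sample box, lid or turn-button with more than 30 N (contact force between the fingers and sample_box above 30 N).
It fails at once if a bystander is lifted or moved more than 25 mm (distance of any of small_box, tin, mould, offcut, offcut_b, jar, mallet from where it was at the start of the episode above 0.025 m).
It also fails if it takes over 61 s, if anything falls off the work surface, if the arm or the gripper's body presses on something with over 40 N, if the wrist force passes 120 N, or if a joint passes its speed limit or range.

### The arm

A 6-joint arm with a two-finger parallel gripper is mounted at the origin on the work surface. World frame = base frame: x ahead of the robot, y to its left, z up, the work surface at z = 0. Lengths are in mm, angles in degrees, forces in N, time in s.
With the tool pointing down it reaches from about 300 to 850 mm from the base axis. Payload 4.2 kg.
Tool frame: the origin (TCP) lies on the mounting face of the last link; the fingertips stand 191 mm ahead of it and the grasp point (between the pads) lies 172 mm ahead of it; z points along the fingers, y is the direction in which the jaws open and shut (so a half turn about z gives the same grasp; the last joint's range is limited). The gripper opens to 91 mm and grips with 3 to 60 N. Pads are 32 mm wide; open, the fingers measure 118 mm over their backs; the gripper's body (76 mm by 178 mm) begins 60 mm behind the grasp point.
Start: joints at [63.369, 18.312, 89.639, -0, 72.044, -1.146], TCP at [247.406, 519.05, 404.776] pointing down, gripper open.
Joint ranges: [-177.97, 177.97], [-48.28, 115.42], [12.27, 149.76], [-77.06, 257.06], [2.81, 150.46], [-146.56, 146.56]. Speed limits (degrees/s): [147.25, 147.25, 180, 180, 180, 180].

### API

Orientations are given as [roll, pitch, yaw] about the fixed x, y, z axes, in that order (R = Rz(yaw) Ry(pitch) Rx(roll)).
In Python, from workcell import env gives the robot as it stands.
- The arm moves only by the shell command python3 -m handwheel 'ROWS' [FORCE]. ROWS is JSON, a list of rows, each an object with "gripper": the opening in per cent of the stroke, from 0 (shut) to 100 (fully open); "travel": the shift along the tool's x, y, z in m, a list of three; "twist": the turn about the tool's z in rad. In form: [{"gripper": gripper, "travel": [x, y, z], "twist": twist}, ...]. A call has 1 to 5 rows; each row shifts and turns the commanded pose from where the row before left it, along the tool's axes as they then stand; what a row does not reach is not made up. A row lasts 1/12 s, in which the tool goes at most 41.7 mm and 7.16 degrees, less where a joint would pass 70% of its speed; a pose out of reach is approached as far as the arm can. A call with a gripper value outside its range is refused whole. The fingers move at their own pace and stop on an object; FORCE is the grip in N (left out, the last holds). Time passes only in rows, so rows that do not move let the fingers close. It gives the time, the measured TCP pose, the force and the opening at its end, in the units of the state.
- env.state(): the state, without advancing time (a new reading comes with each control period).
- env.grab_frame(name): name is "side" or "top" or "wrist"; returns a dict with "frame" (400x640x3 uint8, red, green, blue), "intrinsics" (3x3 intrinsics, pixels), "k1" (the pictures are not rectified: a ray, as slopes to the right and down, at radius r is drawn at 1 + k1 r^2 times it, then the intrinsics apply), "extrinsics" (4x4, takes a point from camera to world coordinates). Camera axes: x right, y down, z forward; pixel columns grow to the right and rows downward; lengths in mm; the calibration is good to about 2 mm. A picture is of the moment at which its call begins. There is no depth.
- env.job_done(): hands the job in, once; it reports no verdict.
Trained networks look in the newest picture that a camera, given by its name, has taken for a name from the list of things; names that differ only in an ending like _2 or _b are one class to them, and where a whole thing is asked for, a point or a joint stands for the part that bears it (a point fixed in the world has none). Each returns a list of dicts, best first, with "confidence" (0 to 1); they miss things now and then, are a little off and sometimes report something else, mostly with a low value. They report only what shows in the picture. A call takes as long as a camera call.
- env.trace(camera, thing): "pixels" (400x640 bool, what is visible of it) and "uv" ([column, row] in pixels, amid what is visible of it).
- env.pinpoint(camera, thing): "uv" ([column, row] in pixels: a listed point, or the origin of a listed thing).
The state is a dict: "time_s": time; "qpos": joint angles; "qvel": joint speeds; "effort": joint torques, N m; "ee_pos": TCP position; "ee_rot": TCP orientation; "force": force on the tool from outside, world axes, zero at the start; "torque": the same for the moment, N m; "gripper_width": finger opening in mm.
Only numpy, scipy, OpenCV 4.12 (cv2) and the standard library are available. Lean on these libraries where they do the work, as an engineer would, in place of code of your own. Each camera call takes 0.05 s, during which the arm holds its last target. There are 200 camera calls.

## Working session

There is one attempt and no reset: what is moved stays moved. The work goes in short steps, Python scripts to look and compute and a shell command to move; the robot and the scene stay as the last step left them, time stands still between calls to the robot, and variables do not carry over. Pictures are saved under pics/ and viewed, about 8 in all and at most 12, crops included, and the job is handed in when it is done.

```bash
mkdir -p pics; ls
cat > h.py <<'E'
from workcell import env
import numpy as np, cv2
def ray(f,uv):
    K=np.array(f["intrinsics"]);T=np.array(f["extrinsics"]);k=f["k1"]
    d=np.array([(uv[0]-K[0,2])/K[0,0],(uv[1]-K[1,2])/K[1,1]]);p=d.copy()
    for _ in range(30): p=d/(1+k*(p@p))
    return T[:3,3],T[:3,:3]@np.array([p[0],p[1],1])
def at(f,uv,z):
    o,d=ray(f,uv);return o+d*(z-o[2])/d[2]
def proj(f,P):
    K=np.array(f["intrinsics"]);T=np.array(f["extrinsics"]);c=T[:3,:3].T@(np.array(P)-T[:3,3])
    p=c[:2]/c[2];p=p*(1+f["k1"]*(p@p));return K[0,0]*p[0]+K[0,2],K[1,1]*p[1]+K[1,2]
def save(f,n): cv2.imwrite("pics/"+n,cv2.cvtColor(f["frame"],cv2.COLOR_RGB2BGR))
E
python3 - <<'E'
from h import *
Z=dict(sample_box=0,lid_hinge=100.5,lid_lip=100.5,catch_pivot=123.5,catch_peg=145.5,small_box=0,tin=0,mould=0,offcut=0,jar=0,mallet=0)
for c in ("top","side"):
    f=env.grab_frame(c);save(f,c+"0.png")
    print(c,np.round(f["extrinsics"],2).tolist())
    for n,z in Z.items():
        for r in env.pinpoint(c,n)[:2]: print(n,np.round(r["uv"]),round(r["confidence"],2),at(f,r["uv"],z).round())
s=env.state();print(s)
E
```

```text
pics
top [[-0.02, -0.98, 0.17, 296.89], [-1.0, 0.02, -0.01, 36.23], [0.01, -0.17, -0.99, 1448.63], [0.0, 0.0, 0.0, 1.0]]
sample_box [360. 201.] 0.81 [564. -80.   0.]
lid_hinge [356. 165.] 0.64 [650. -62. 100.]
lid_lip [377. 220.] 0.95 [ 491. -117.  100.]
catch_pivot [410. 189.] 0.51 [ 572. -210.  124.]
catch_peg [397. 192.] 0.71 [ 561. -170.  146.]
small_box [302. 204.] 0.88 [558.  99.   0.]
mould [171. 224.] 0.83 [506. 494.   0.]
offcut [231. 295.] 0.85 [291. 312.   0.]
offcut [335. 258.] 0.64 [391.   1.   0.]
jar [343. 129.] 0.84 [794. -34.   0.]
mallet [424. 293.] 0.88 [ 283. -260.    0.]
side [[0.92, -0.31, 0.25, 220.42], [-0.39, -0.73, 0.56, -699.73], [0.01, -0.62, -0.79, 1091.8], [0.0, 0.0, 0.0, 1.0]]
sample_box [346. 242.] 0.58 [572. -83.   0.]
sample_box [369. 255.] 0.43 [ 613. -149.    0.]
lid_hinge [368. 211.] 0.91 [639. -72. 100.]
lid_lip [321. 244.] 0.82 [ 477. -121.  100.]
catch_pivot [370. 258.] 0.74 [ 569. -218.  124.]
catch_peg [361. 238.] 0.76 [ 566. -169.  146.]
small_box [318. 197.] 0.55 [564. 100.   0.]
tin [366. 378.] 0.76 [ 454. -450.    0.]
mould [257. 120.] 0.
[... 212 characters left out ...]
  0.]
mallet [270. 336.] 0.69 [ 279. -262.    0.]
{'time_s': 1.2, 'qpos': array([ 6.33704362e+01,  1.83122096e+01,  8.96390831e+01, -5.79752102e-04,
        7.20459886e+01, -1.14665028e+00]), 'qvel': array([-0.05494263, -0.04676003, -0.02051417, -0.01760969,  0.04010144,
       -0.0095476 ]), 'effort': array([-2.37907770e-04, -4.12358415e+01, -2.32229555e+01,  7.26005109e-02,
        3.77370324e-02, -9.20448826e-06]), 'ee_pos': array([247.39427794, 519.05281704, 404.77225358]), 'ee_rot': array([1.79997293e+02, 6.05822506e-04, 1.54517265e+02]), 'force': array([-1.04895791, -0.2849587 ,  0.42438043]), 'torque': array([-0.03633456,  0.02184498, -0.0305778 ]), 'gripper_width': 90.74993401991419}
```

Run:
```python
import cv2
a=cv2.imread("pics/top0.png")[90:330,240:460];b=cv2.imread("pics/side0.png")[130:400,230:470]
a=cv2.resize(a,None,fx=1.8,fy=2.2*1,interpolation=2);a=cv2.resize(cv2.imread("pics/top0.png")[120:320,270:450],None,fx=2.2,fy=2.2,interpolation=2)
b=cv2.resize(cv2.imread("pics/side0.png")[150:350,260:420],None,fx=2.2,fy=2.2,interpolation=2)
cv2.imwrite("pics/c0.png",cv2.hconcat([a,b]))
```

```text
(no output)
```

View pics/c0.png

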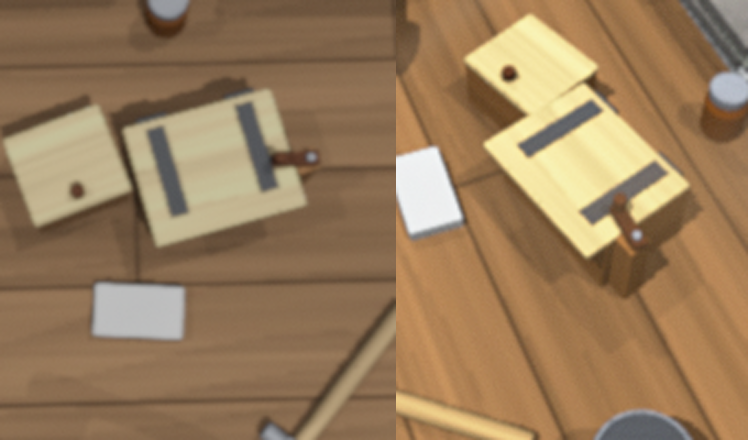

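The crops show the yellow lid with its lip towards the robot. The button lies across the lid's right strap, with its pivot end over the post on the right. The small box sits close on the left and the white offcut_b in front. Next I'll fit the box pose to the lid corners.

```bash
cat > fit.py <<'E'
from h import *
from scipy.optimize import least_squares
C=dict(lid_hinge=(65,0,100.5),lid_lip=(-95,0,100.5),catch_pivot=(-40,-120,123.5),sample_box=(0,0,0))
obs=[]
fs={}
for c in ("top","side"):
    f=fs[c]=env.grab_frame(c)
    for n,p in C.items():
        r=env.pinpoint(c,n)
        if r and r[0]["confidence"]>.5: obs.append((c,p,r[0]["uv"],n))
    r=env.pinpoint(c,"catch_peg"); print(c,"peg",at(f,r[0]["uv"],145.5).round(1) if r else None)
# lid corners read by hand (z 109.5), front-left.. 
top=[((123,128),(65,100)),((270,90),(65,-100)),((305,205),(-95,-100)),((160,245),(-95,100))]
sid=[((588,85),(65,100)),((688,185),(65,-100)),((588,255),(-95,-100)),((485,147),(-95,100))]
for (u,v),q in top: obs.append(("top",(*q,109.5),(u/2.2+270,v/2.2+120),"corner"))
for (u,v),q in sid: obs.append(("side",(*q,109.5),((u-396)/2.2+260,v/2.2+150),"corner"))
def W(p,q): c,s=np.cos(p[2]),np.sin(p[2]); return np.array([p[0]+c*q[0]-s*q[1],p[1]+s*q[0]+c*q[1],q[2]])
res=lambda p:np.concatenate([np.array(proj(fs[c],W(p,q)))-uv for c,q,uv,n in obs])
s=least_squares(res,[564,-90,.28],loss="soft_l1",x_scale=[100,100,1]);p=s.x
print("pose",p[:2].round(1),np.degrees(p[2]).round(1))
for o,e in zip(obs,res(p).reshape(-1,2)): print(o[0],o[3],e.round(1))
for q in ((-40,-120,123.5),(-40,-78,145.5),(-95,0,100.5),(65,0,100.5)): print(q,W(p,q).round(1))
E
python3 fit.py
```

```text
top peg [ 570.6 -167.2  145.5]
side peg [ 562.2 -171.9  145.5]
pose [576.  -88.3] 14.8
top lid_hinge [2.9 2.3]
top lid_lip [2.6 0.2]
top catch_pivot [ 2.8 -1.7]
top sample_box [ 0.9 -1.1]
side lid_hinge [0.2 4.1]
side lid_lip [-1.3 -1.9]
side catch_pivot [-2.6 -0.1]
side sample_box [-0.9  3. ]
top corner [-0.2 -0.6]
top corner [-0.1 -2.1]
top corner [ 1.  -1.6]
top corner [-1.1 -0.2]
side corner [-2.5 -2.2]
side corner [ 0.9 -1.3]
side corner [-0.3 -0.3]
side corner [-1.2 -2.5]
(-40, -120, 123.5) [ 567.9 -214.5  123.5]
(-40, -78, 145.5) [ 557.2 -173.9  145.5]
(-95, 0, 100.5) [ 484.1 -112.5  100.5]
(65, 0, 100.5) [638.9 -71.7 100.5]
```

```bash
for i in 1 2; do python3 -m handwheel '[{"gripper":0,"travel":[0,0,0],"twist":0.118},{"gripper":0,"travel":[0,0,0],"twist":0.118},{"gripper":0,"travel":[0,0,0],"twist":0.118},{"gripper":0,"travel":[0,0,0],"twist":0.118},{"gripper":0,"travel":[0,0,0],"twist":0.118}]' 5; done
python3 -m handwheel '[{"gripper":0,"travel":[0,0,0],"twist":0.118},{"gripper":0,"travel":[0,0,0],"twist":0.118},{"gripper":0,"travel":[0,0,0],"twist":0.118},{"gripper":0,"travel":[0,0,0],"twist":0.118},{"gripper":0,"travel":[0,0,0],"twist":0}]'
```

```text
time_s: 2.22
ee_pos: [247.4, 519.0, 404.8]
ee_rot: [180.0, -0.0, 120.4]
force: [-0.1, 0.3, 0.7]
gripper_width: 60.5
time_s: 2.63
ee_pos: [247.4, 519.0, 404.8]
ee_rot: [180.0, -0.0, 86.6]
force: [0.5, -0.7, -0.8]
gripper_width: 27.3
time_s: 3.05
ee_pos: [247.4, 519.0, 404.8]
ee_rot: [180.0, -0.0, 59.8]
force: [0.3, -0.1, 0.1]
gripper_width: 0.4
```

```bash
for i in 1 2 3 4 5; do python3 -m handwheel '[{"gripper":0,"travel":[-0.0176,0.0229,-0.0018],"twist":0},{"gripper":0,"travel":[-0.0176,0.0229,-0.0018],"twist":0},{"gripper":0,"travel":[-0.0176,0.0229,-0.0018],"twist":0},{"gripper":0,"travel":[-0.0176,0.0229,-0.0018],"twist":0},{"gripper":0,"travel":[-0.0176,0.0229,-0.0018],"twist":0}]' | grep ee_; done
python3 - <<'E'
from h import *
f=env.grab_frame("wrist");g=f["frame"].copy()
for n,z in dict(catch_pivot=123.5,catch_peg=145.5,lid_lip=100.5,lid_hinge=100.5).items():
    for r in env.pinpoint("wrist",n)[:2]:
        print(n,np.round(r["uv"]),round(r["confidence"],2),at(f,r["uv"],z).round(1)); cv2.circle(g,tuple(int(v) for v in r["uv"]),4,(255,0,0),1)
save(dict(frame=g),"w1.png")
s=env.state();print(s["ee_pos"],s["ee_rot"],s["time_s"])
E
```

```text
ee_pos: [302.5, 384.2, 413.9]
ee_rot: [180.0, -0.0, 60.1]
ee_pos: [357.3, 250.5, 423.0]
ee_rot: [180.0, -0.0, 60.1]
ee_pos: [412.1, 116.9, 432.1]
ee_rot: [180.0, -0.0, 60.1]
ee_pos: [467.0, -16.8, 441.0]
ee_rot: [180.0, -0.0, 60.0]
ee_pos: [521.9, -150.4, 449.9]
ee_rot: [180.0, -0.0, 60.0]
catch_pivot [392. 226.] 0.76 [ 564.9 -218.7  123.5]
catch_peg [375. 193.] 0.74 [ 565.2 -174.4  145.5]
lid_lip [260. 167.] 0.58 [ 482.2 -111.3  100.5]
lid_hinge [390.  44.] 0.6 [639.2 -75.6 100.5]
[ 521.35583145 -148.65404121  449.49923713] [-1.79938592e+02 -2.03533973e-02  5.99417688e+01] 5.3833
```

View pics/w1.png

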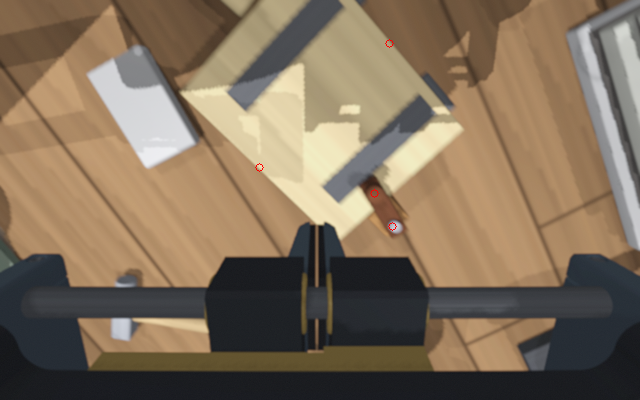

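The wrist view shows the closed fingertips at (317,225), short of the button. The peg is at (375,190), the pivot at (393,226), and there is free lid in between. I'll lower beside the peg.

```bash
python3 -m handwheel '[{"gripper":0,"travel":[0.001,0,0.026],"twist":0},{"gripper":0,"travel":[0.001,0,0.026],"twist":0},{"gripper":0,"travel":[0.001,0,0.026],"twist":0},{"gripper":0,"travel":[0.001,0,0.026],"twist":0},{"gripper":0,"travel":[0.001,0,0.026],"twist":0}]'
python3 -m handwheel '[{"gripper":0,"travel":[0,0.004,0],"twist":0},{"gripper":0,"travel":[0,0.004,0],"twist":0},{"gripper":0,"travel":[0,0.003,0],"twist":0},{"gripper":0,"travel":[0,0.003,0],"twist":0},{"gripper":0,"travel":[0,0.003,0],"twist":0}]'
python3 - <<'E'
from h import *
f=env.grab_frame("wrist")
r=env.pinpoint("wrist","catch_peg")[:1];print(r and (r[0],at(f,r[0]["uv"],145.5)))
f2=env.grab_frame("side")
cv2.imwrite("pics/w2.png",cv2.cvtColor(cv2.hconcat([f["frame"][50:350,200:500],cv2.resize(f2["frame"][170:320,290:440],None,fx=2,fy=2)]),cv2.COLOR_RGB2BGR))
E
```

```text
time_s: 5.8
ee_pos: [523.5, -143.1, 319.1]
ee_rot: [180.0, -0.0, 60.0]
force: [0.2, -0.2, 0.1]
gripper_width: 0.5
time_s: 6.22
ee_pos: [539.6, -153.3, 321.6]
ee_rot: [179.8, -0.1, 59.9]
force: [0.2, -0.5, 0.4]
gripper_width: 0.3
[]
```

View pics/w2.png

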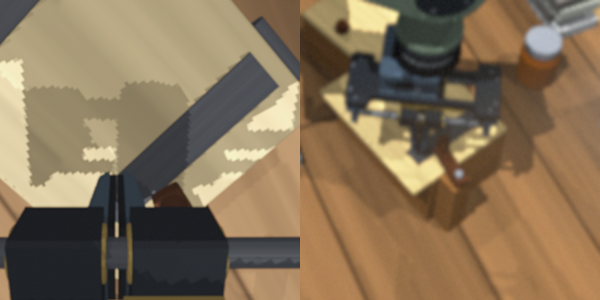

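The fingertip is beside the peg at the crop's lower middle, with a few mm of gap. Next I push diagonally along tool y.

```bash
python3 -m handwheel '[{"gripper":0,"travel":[-0.001,0.004,0],"twist":0},{"gripper":0,"travel":[-0.001,0.004,0],"twist":0},{"gripper":0,"travel":[-0.001,0.004,0],"twist":0},{"gripper":0,"travel":[-0.001,0.004,0],"twist":0},{"gripper":0,"travel":[0,0.004,0],"twist":0}]'
python3 -m handwheel '[{"gripper":0,"travel":[0,0.004,0],"twist":0},{"gripper":0,"travel":[0,0.004,0],"twist":0},{"gripper":0,"travel":[0,0.004,0],"twist":0},{"gripper":0,"travel":[0,0.004,0],"twist":0},{"gripper":0,"travel":[0,0.004,0],"twist":0}]'
python3 - <<'E'
from h import *
f2=env.grab_frame("side")
for n in("catch_peg","catch_pivot"):
  r=env.pinpoint("side",n)[:1];print(n,r and (r[0],at(f2,r[0]["uv"],145.5 if "peg" in n else 123.5)))
f=env.grab_frame("wrist")
cv2.imwrite("pics/w3.png",cv2.cvtColor(cv2.hconcat([f["frame"][50:350,200:500],cv2.resize(f2["frame"][200:300,320:420],None,fx=3,fy=3)]),cv2.COLOR_RGB2BGR))
E
```

```text
time_s: 6.78
ee_pos: [554.1, -166.7, 319.5]
ee_rot: [-179.9, -0.0, 59.8]
force: [-1.2, 2.1, 0.0]
gripper_width: 0.4
time_s: 7.2
ee_pos: [571.8, -176.9, 319.7]
ee_rot: [180.0, -0.0, 59.9]
force: [-0.9, 1.0, 0.3]
gripper_width: 0.9
catch_peg ({'uv': [369.2, 237.9], 'confidence': 0.54}, array([ 584.10885037, -177.28730702,  145.5       ]))
catch_pivot ({'uv': [372.3, 257.4], 'confidence': 0.54}, array([ 573.37561539, -219.88992891,  123.5       ]))
```

View pics/w3.png

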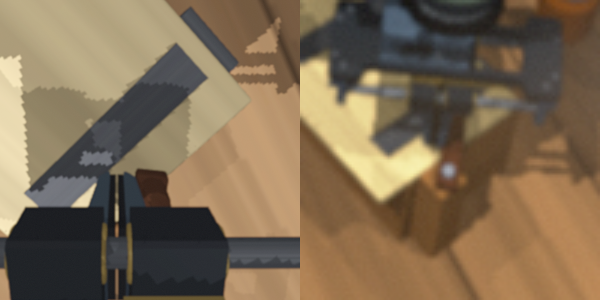

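The button is turned about half way, with the bar at crop (155,185), and the push reads about 2 N. I'll push on.

```bash
python3 -m handwheel '[{"gripper":0,"travel":[0,0.004,0],"twist":0},{"gripper":0,"travel":[0,0.004,0],"twist":0},{"gripper":0,"travel":[0,0.004,0],"twist":0},{"gripper":0,"travel":[0,0.004,0],"twist":0},{"gripper":0,"travel":[0,0.004,0],"twist":0}]'
python3 -m handwheel '[{"gripper":0,"travel":[0,0.002,0],"twist":0},{"gripper":0,"travel":[0,0.001,0],"twist":0},{"gripper":0,"travel":[0,0,0],"twist":0}]'
python3 - <<'E'
from h import *
f2=env.grab_frame("side")
for n in("catch_peg","catch_pivot"):
  r=env.pinpoint("side",n)[:1];print(n,r and (r[0],at(f2,r[0]["uv"],145.5 if "peg" in n else 123.5)))
f=env.grab_frame("wrist")
cv2.imwrite("pics/w4.png",cv2.cvtColor(cv2.hconcat([f["frame"][50:350,200:500],cv2.resize(f2["frame"][200:300,320:420],None,fx=3,fy=3)]),cv2.COLOR_RGB2BGR))
E
```

```text
time_s: 7.82
ee_pos: [588.9, -187.0, 319.6]
ee_rot: [-180.0, 0.0, 59.9]
force: [-1.5, 1.6, -0.7]
gripper_width: 0.7
time_s: 8.07
ee_pos: [591.5, -188.4, 319.6]
ee_rot: [180.0, -0.0, 59.9]
force: [-0.7, 0.4, -0.7]
gripper_width: 0.2
catch_peg ({'uv': [379.5, 241.5], 'confidence': 0.74}, array([ 602.90255377, -196.93926432,  145.5       ]))
catch_pivot ({'uv': [371.1, 256.7], 'confidence': 0.74}, array([ 571.54783852, -216.91316444,  123.5       ]))
```

View pics/w4.png

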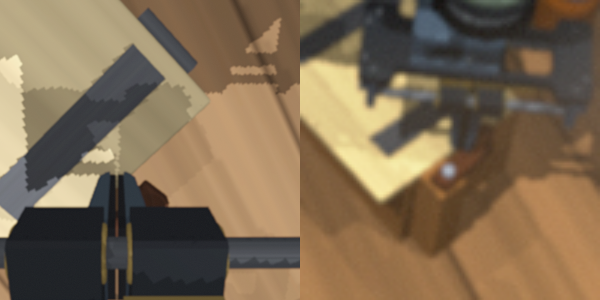

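```bash
python3 -m handwheel '[{"gripper":0,"travel":[0,0.002,0],"twist":0},{"gripper":0,"travel":[0,0.002,0],"twist":0},{"gripper":0,"travel":[0,0.002,0],"twist":0},{"gripper":0,"travel":[0,0.001,0],"twist":0},{"gripper":0,"travel":[0,0,0],"twist":0}]'
python3 -m handwheel '[{"gripper":0,"travel":[0,0.001,0],"twist":0},{"gripper":0,"travel":[0,0.001,0],"twist":0},{"gripper":0,"travel":[0,0,0],"twist":0}]'
python3 - <<'E'
from h import *
f2=env.grab_frame("side")
for n in("catch_peg","catch_pivot"):
  r=env.pinpoint("side",n)[:1];print(n,r and (r[0],at(f2,r[0]["uv"],145.5 if "peg" in n else 123.5)))
E
```

```text
time_s: 8.68
ee_pos: [597.0, -191.8, 319.4]
ee_rot: [-179.9, 0.0, 59.9]
force: [-4.1, -0.8, -0.5]
gripper_width: 0.5
time_s: 8.93
ee_pos: [597.9, -192.3, 319.2]
ee_rot: [-179.7, 0.1, 59.8]
force: [-8.4, 1.7, 1.2]
gripper_width: 0.7
catch_peg ({'uv': [381.7, 243.2], 'confidence': 0.56}, array([ 605.60376289, -203.54593764,  145.5       ]))
catch_pivot ({'uv': [372.5, 256.2], 'confidence': 0.62}, array([ 575.41953055, -216.99753889,  123.5       ]))
```

```bash
python3 -m handwheel '[{"gripper":0,"travel":[0,-0.01,0],"twist":0},{"gripper":0,"travel":[0,-0.01,0],"twist":0},{"gripper":0,"travel":[0,0,-0.04],"twist":0},{"gripper":0,"travel":[0,0,-0.04],"twist":0},{"gripper":0,"travel":[0,0,-0.04],"twist":0}]'
python3 -m handwheel '[{"gripper":0,"travel":[0,0,0],"twist":-0.112},{"gripper":0,"travel":[0,0,0],"twist":-0.112},{"gripper":0,"travel":[0,0,0],"twist":-0.112},{"gripper":0,"travel":[0,0,0],"twist":-0.112},{"gripper":0,"travel":[0,0,0],"twist":-0.112}]'|grep ee
python3 -m handwheel '[{"gripper":0,"travel":[0,0,0],"twist":-0.112},{"gripper":0,"travel":[0,0,0],"twist":-0.112},{"gripper":0,"travel":[0.023,-0.027,0],"twist":0},{"gripper":0,"travel":[0.023,-0.027,0],"twist":0},{"gripper":0,"travel":[0.023,-0.027,0],"twist":0}]'|grep ee
python3 -m handwheel '[{"gripper":0,"travel":[0.023,-0.027,0],"twist":0},{"gripper":0,"travel":[0,0,0],"twist":0}]'
python3 - <<'E'
from h import *
Z=dict(catch_peg=145.5,catch_pivot=123.5,lid_lip=100.5,lid_hinge=100.5,sample_box=0)
im=[]
for c in("side","top","wrist"):
  f=env.grab_frame(c);im.append(f["frame"])
  for n in Z:
    r=env.pinpoint(c,n)[:1]
    if r: print(c,n,round(r[0]["confidence"],2),np.round(r[0]["uv"]),at(f,r[0]["uv"],Z[n]).round(1))
cv2.imwrite("pics/w5.png",cv2.cvtColor(cv2.hconcat([im[2][:,120:520],cv2.resize(im[0][190:290,310:410],(400,400))]),cv2.COLOR_RGB2BGR))
E
```

```text
time_s: 9.5
ee_pos: [581.4, -182.1, 441.2]
ee_rot: [179.9, -0.1, 59.9]
force: [2.1, 0.3, 0.1]
gripper_width: 0.2
ee_pos: [581.7, -182.2, 440.5]
ee_rot: [179.8, 0.0, 92.3]
ee_pos: [484.8, -135.8, 439.6]
ee_rot: [179.9, 0.0, 104.8]
time_s: 10.5
ee_pos: [448.5, -118.7, 440.0]
ee_rot: [-179.9, -0.1, 104.8]
force: [-0.8, -1.6, -0.6]
gripper_width: 0.4
side catch_peg 0.72 [405. 206.] [ 718.1 -124.9  145.5]
side catch_pivot 0.5 [374. 257.] [ 577.2 -220.   123.5]
side lid_lip 0.67 [323. 245.] [ 480.5 -124.9  100.5]
side lid_hinge 0.78 [367. 208.] [642.  -61.7 100.5]
side sample_box 0.73 [348. 242.] [577.8 -86.5   0. ]
top catch_peg 0.53 [408. 171.] [ 618.4 -202.9  145.5]
top catch_pivot 0.57 [298. 200.] [546.9 103.  123.5]
top lid_lip 0.74 [376. 221.] [ 487.  -112.9  100.5]
top lid_hinge 0.94 [358. 168.] [640.5 -68.1 100.5]
top sample_box 0.88 [362. 199.] [569.5 -84.5   0. ]
wrist catch_peg 0.67 [455. 325.] [ 608.5 -207.1  145.5]
wrist lid_lip 0.9 [346. 180.] [ 480.8 -110.8  100.5]
wrist lid_hinge 0.87 [515. 186.] [636.9 -76.1 100.5]
wrist sample_box 0.71 [419. 163.] [574.9 -88.5   0. ]
```

View pics/w5.png

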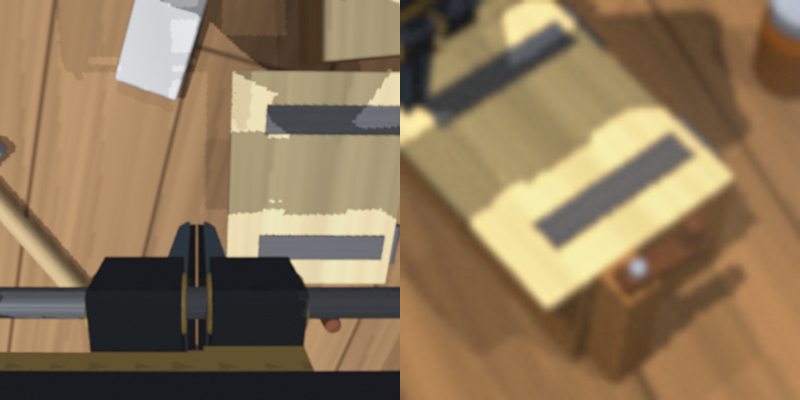

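The wrist view shows the button (peg at crop (330,325)) lying alongside the lid, so it's off. The fingertips are in front of the lip edge (column about 228), which is parallel to the pad. I'll lower in front of the lip, then approach softly.

```bash
python3 -m handwheel '[{"gripper":0,"travel":[0,0,0.034],"twist":0},{"gripper":0,"travel":[0,0,0.034],"twist":0},{"gripper":0,"travel":[0,0,0.034],"twist":0},{"gripper":0,"travel":[0,0,0.034],"twist":0},{"gripper":0,"travel":[0,0,0.034],"twist":0}]'
python3 -m handwheel '[{"gripper":0,"travel":[0,0.003,0],"twist":0},{"gripper":0,"travel":[0,0.003,0],"twist":0},{"gripper":0,"travel":[0,0.003,0],"twist":0},{"gripper":0,"travel":[0,0.003,0],"twist":0},{"gripper":0,"travel":[0,0,0],"twist":0}]'
python3 -m handwheel '[{"gripper":0,"travel":[0,0.002,0],"twist":0},{"gripper":0,"travel":[0,0.001,0],"twist":0},{"gripper":0,"travel":[0,0,0],"twist":0}]'
python3 -m handwheel '[{"gripper":0,"travel":[0,0.002,0],"twist":0},{"gripper":0,"travel":[0,0,0],"twist":0}]'
```

```text
time_s: 11.82
ee_pos: [453.7, -121.2, 268.6]
ee_rot: [179.9, 0.0, 104.8]
force: [0.0, -0.2, -0.3]
gripper_width: 0.0
time_s: 12.23
ee_pos: [467.0, -118.3, 271.8]
ee_rot: [179.7, 0.1, 104.8]
force: [-1.2, -0.6, 0.2]
gripper_width: 0.3
time_s: 12.48
ee_pos: [468.6, -117.4, 270.3]
ee_rot: [179.9, 0.0, 104.8]
force: [-0.5, 0.1, 0.6]
gripper_width: 0.5
time_s: 12.65
ee_pos: [470.6, -116.9, 269.9]
ee_rot: [180.0, 0.0, 104.8]
force: [0.1, -0.3, -0.6]
gripper_width: 0.5
```

```bash
for i in 1 2 3; do python3 -m handwheel '[{"gripper":0,"travel":[0,0.001,0],"twist":0},{"gripper":0,"travel":[0,0,0],"twist":0}]' | egrep "pos|force"; done
```

```text
ee_pos: [471.4, -116.7, 269.7]
force: [-0.1, 0.1, -0.1]
ee_pos: [471.9, -116.5, 269.6]
force: [-1.8, -1.2, 0.2]
ee_pos: [472.3, -116.4, 269.6]
force: [-4.2, -2.5, 2.2]
```

Contact at about 5 N. I'll press 1 mm more, then rise a little along the arc, letting friction carry the lip.

```bash
python3 -m handwheel '[{"gripper":0,"travel":[0,0.001,0],"twist":0},{"gripper":0,"travel":[0,0,0],"twist":0},{"gripper":0,"travel":[0,0.0,-0.002],"twist":0},{"gripper":0,"travel":[0,0.0,-0.004],"twist":0}]' | egrep "pos|force"
python3 -m handwheel '[{"gripper":0,"travel":[0,0.0005,-0.004],"twist":0},{"gripper":0,"travel":[0,0.0005,-0.004],"twist":0},{"gripper":0,"travel":[0,0.0005,-0.004],"twist":0},{"gripper":0,"travel":[0,0.001,-0.004],"twist":0}]' | egrep "pos|force"
python3 - <<'E'
from h import *
f2=env.grab_frame("side")
r=env.pinpoint("side","lid_lip")[:1];print(r, proj(f2,(484,-113,100.5)),proj(f2,(486,-112,122)))
cv2.imwrite("pics/w6.png",cv2.cvtColor(cv2.resize(f2["frame"][180:300,290:410],(480,480)),cv2.COLOR_RGB2BGR))
E
```

```text
ee_pos: [472.9, -116.2, 274.9]
force: [-4.7, -3.4, -1.2]
ee_pos: [474.9, -115.7, 291.0]
force: [-5.7, -5.1, 0.5]
[{'uv': [321.5, 238.4], 'confidence': 0.61}] (np.float64(322.130203721314), np.float64(240.99305182157963)) (np.float64(322.77017452375685), np.float64(235.8687216141804))
```

View pics/w6.png

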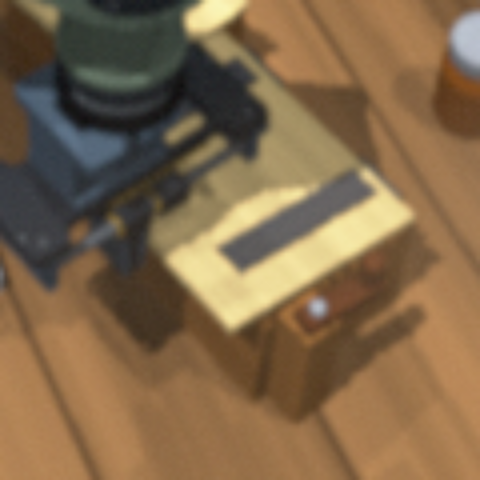

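The lid's near corner has risen from (347,267) to (348,262), so the lid is following at about 7 N. I'll continue the arc.

```bash
python3 -m handwheel '[{"gripper":0,"travel":[0,0.0013,-0.008],"twist":0},{"gripper":0,"travel":[0,0.0017,-0.008],"twist":0},{"gripper":0,"travel":[0,0.0021,-0.008],"twist":0},{"gripper":0,"travel":[0,0.0026,-0.008],"twist":0},{"gripper":0,"travel":[0,0.003,-0.008],"twist":0}]' | egrep "pos|force"
python3 - <<'E'
from h import *
f2=env.grab_frame("side")
r=env.pinpoint("side","lid_lip")[:1];print(r, proj(f2,(495,-109,161)))
print(env.state()["force"],env.state()["ee_pos"])
E
```

```text
ee_pos: [485.2, -112.7, 331.3]
force: [-6.2, -2.1, 1.3]
[{'uv': [327.3, 227.5], 'confidence': 0.85}] (np.float64(325.7520829985573), np.float64(225.1571560654099))
[-7.75295791 -2.80632091  2.4256892 ] [ 485.36327034 -112.61786965  332.09618203]
```

```bash
python3 -m handwheel '[{"gripper":0,"travel":[0,0.0055,-0.0115],"twist":0},{"gripper":0,"travel":[0,0.0063,-0.011],"twist":0},{"gripper":0,"travel":[0,0.0073,-0.0105],"twist":0},{"gripper":0,"travel":[0,0.008,-0.010],"twist":0},{"gripper":0,"travel":[0,0.0088,-0.0093],"twist":0}]' | egrep "pos|force"
python3 - <<'E'
from h import *
f2=env.grab_frame("side")
r=env.pinpoint("side","lid_lip")[:1];print(r, proj(f2,(484+46.5,-113+12.5,100.5+115)))
print(env.state()["force"],env.state()["ee_pos"])
cv2.imwrite("pics/w7.png",cv2.cvtColor(cv2.resize(f2["frame"][150:310,290:450],(480,480)),cv2.COLOR_RGB2BGR))
E
```

```text
ee_pos: [519.8, -103.5, 384.8]
force: [-8.9, -1.1, 7.5]
[{'uv': [337.2, 208.3], 'confidence': 0.91}] (np.float64(338.0161735442124), np.float64(205.08269917626097))
[-3.04292071 -1.00871323  3.0688078 ] [ 522.17843071 -103.28781447  385.88048721]
```

View pics/w7.png

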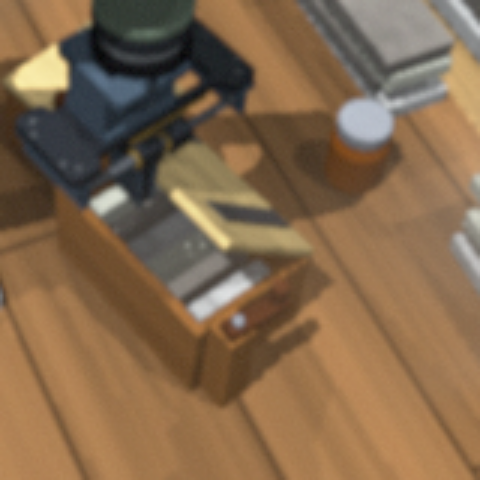

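The lid is at roughly 45° with the samples visible, and the lip (row 208) is on the finger. I'll continue the arc.

```bash
python3 -m handwheel '[{"gripper":0,"travel":[0,0.0095,-0.0085],"twist":0},{"gripper":0,"travel":[0,0.010,-0.008],"twist":0},{"gripper":0,"travel":[0,0.011,-0.007],"twist":0},{"gripper":0,"travel":[0,0.0115,-0.006],"twist":0},{"gripper":0,"travel":[0,0.0115,-0.005],"twist":0}]' | egrep "pos|force"
python3 -m handwheel '[{"gripper":0,"travel":[0,0.009,-0.003],"twist":0},{"gripper":0,"travel":[0,0.009,-0.003],"twist":0},{"gripper":0,"travel":[0,0.009,-0.002],"twist":0},{"gripper":0,"travel":[0,0.007,-0.001],"twist":0}]' | egrep "pos|force"
python3 - <<'E'
from h import *
f2=env.grab_frame("side")
r=env.pinpoint("side","lid_lip")[:1];print(r, proj(f2,(484+130,-113+33,100.5+157)))
print(env.state()["force"],env.state()["ee_pos"])
cv2.imwrite("pics/w8.png",cv2.cvtColor(cv2.resize(f2["frame"][130:290,290:450],(480,480)),cv2.COLOR_RGB2BGR))
E
```

```text
ee_pos: [573.9, -89.6, 418.6]
force: [-0.3, -0.2, 0.6]
ee_pos: [607.1, -80.9, 427.4]
force: [-1.2, -0.2, 0.1]
[{'uv': [275.0, 240.3], 'confidence': 0.71}] (np.float64(366.20979422440564), np.float64(177.93007509817252))
[-0.65628747  0.2154826  -0.08328605] [607.20318131 -80.78093644 427.14879227]
```

View pics/w8.png

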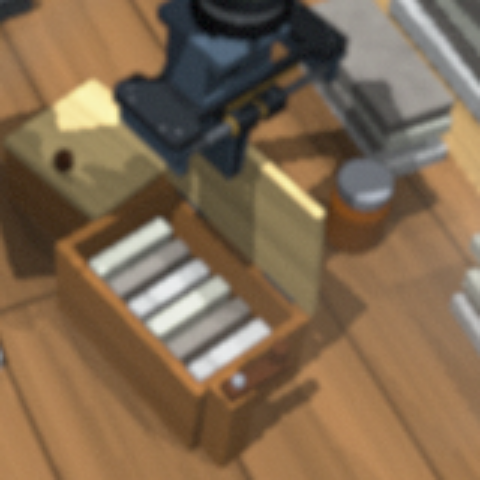

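The lid is nearly upright, with its top edge at crop (290,190) and the finger still behind it. I'll push it over slowly.

```bash
for i in 1 2; do python3 -m handwheel '[{"gripper":0,"travel":[0,0.004,0],"twist":0},{"gripper":0,"travel":[0,0.004,0],"twist":0},{"gripper":0,"travel":[0,0.004,0],"twist":0},{"gripper":0,"travel":[0,0.004,0],"twist":0},{"gripper":0,"travel":[0,0.004,0],"twist":0}]' | egrep "pos|force"; done
python3 -m handwheel '[{"gripper":0,"travel":[0,0,0],"twist":0},{"gripper":0,"travel":[0,0,0],"twist":0},{"gripper":0,"travel":[0,0,0],"twist":0}]' | egrep "pos|force"
python3 - <<'E'
from h import *
f2=env.grab_frame("side")
cv2.imwrite("pics/w9.png",cv2.cvtColor(cv2.resize(f2["frame"][130:290,290:450],(480,480)),cv2.COLOR_RGB2BGR))
E
```

```text
ee_pos: [625.9, -75.9, 427.6]
force: [-0.2, 0.4, 1.2]
ee_pos: [645.4, -70.8, 427.5]
force: [0.5, 0.3, -0.1]
ee_pos: [644.9, -70.9, 427.5]
force: [-0.0, -0.1, 0.4]
```

View pics/w9.png

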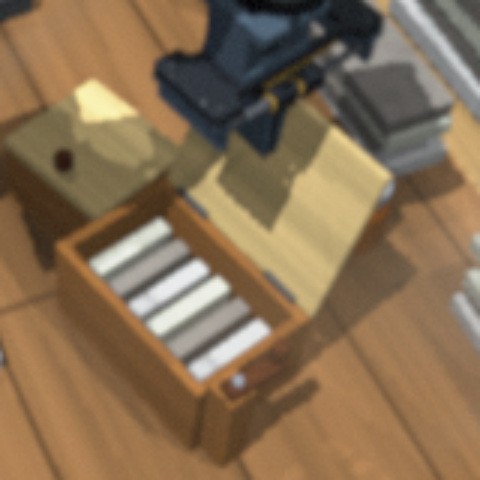

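The lid has fallen back and leans behind the box, no longer on the finger. I'll retreat, do a final check and hand in.

```bash
python3 -m handwheel '[{"gripper":0,"travel":[0,-0.02,0],"twist":0},{"gripper":0,"travel":[0,-0.03,0],"twist":0},{"gripper":0,"travel":[0,-0.02,-0.03],"twist":0},{"gripper":0,"travel":[0,-0.02,-0.03],"twist":0},{"gripper":0,"travel":[0,0,-0.03],"twist":0}]' | egrep "pos|force"
python3 -m handwheel '[{"gripper":0,"travel":[0,-0.02,-0.03],"twist":0},{"gripper":0,"travel":[0,0,0],"twist":0},{"gripper":0,"travel":[0,0,0],"twist":0},{"gripper":0,"travel":[0,0,0],"twist":0}]'
python3 - <<'E'
from h import *
from scipy.optimize import brentq
Z=dict(sample_box=0,catch_peg=145.5,catch_pivot=123.5,small_box=0,jar=0,offcut=0,tin=0,mallet=0,mould=0)
for c in("side","top"):
  f=env.grab_frame(c)
  for n in Z:
    r=env.pinpoint(c,n)[:1]
    if r: print(c,n,round(r[0]["confidence"],2),at(f,r[0]["uv"],Z[n]).round())
  r=env.pinpoint(c,"lid_lip")[:1]
  for th in(1.57,1.95):
    a=65-160*np.cos(th);print(th,"exp lip",np.round(proj(f,(573+a*.966,-88+a*.259,100.5+160*np.sin(th)))),r and r[0])
  if c=="side":cv2.imwrite("pics/w10.png",cv2.cvtColor(cv2.resize(f["frame"][130:290,290:450],(480,480)),cv2.COLOR_RGB2BGR))
E
```

```text
ee_pos: [554.6, -94.5, 519.0]
force: [0.4, -0.2, 1.5]
time_s: 17.68
ee_pos: [538.3, -99.0, 547.1]
ee_rot: [-180.0, -0.0, 104.8]
force: [0.1, -0.5, -0.8]
gripper_width: 0.1
side sample_box 0.76 [570. -87.   0.]
side small_box 0.75 [574. 103.   0.]
side jar 0.56 [ 612. -154.    0.]
side offcut 0.86 [381.   6.   0.]
side tin 0.8 [ 455. -451.    0.]
side mallet 0.97 [ 288. -266.    0.]
side mould 0.74 [500. 514.   0.]
1.57 exp lip [373. 172.] {'uv': [392.0, 169.3], 'confidence': 0.65}
1.95 exp lip [389. 164.] {'uv': [392.0, 169.3], 'confidence': 0.65}
top sample_box 0.57 [570. -75.   0.]
top catch_peg 0.41 [ 611. -208.  146.]
top catch_pivot 0.41 [ 565. -210.  124.]
top small_box 0.69 [574. 104.   0.]
top jar 0.84 [798. -36.   0.]
top offcut 0.9 [285. 320.   0.]
top tin 0.58 [ 449. -449.    0.]
top mallet 0.78 [ 285. -265.    0.]
top mould 0.92 [504. 511.   0.]
1.57 exp lip [363. 155.] {'uv': [355.2, 135.8], 'confidence': 0.61}
1.95 exp lip [356. 135.] {'uv': [355.2, 135.8], 'confidence': 0.61}
```

View pics/w10.png

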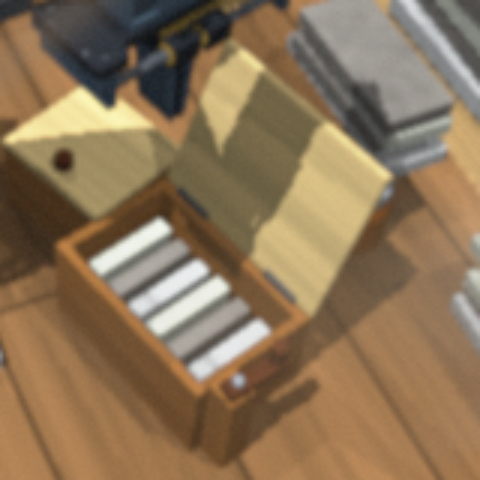

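The lid leans back on its own and the gripper is clear of everything. The small box's knob is at the same pixel as at the start, (311,183), so it hasn't moved.

```bash
python3 -c "
from workcell import env
print(env.job_done())"
```

```text
the job is handed in; nothing more can be done
None
```

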